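Build a spacer stack on the guarded assembly pin

TASK

Swing the wire guard of the assembly station fully up, then stack the four bored parts on its upright pin, one at a time, in this order from the bottom: the round flange, the hexagonal spacer, the square spacer, the tall sleeve. Each part must lie flat on the one below; then lower the guard until it is fully closed over the stack.

Things in the scene. Friction and masses are not known exactly. Their poses are not given: they have to be found in the camera images.
- station: Fixed assembly station at the left: grey base plate 150 (its x) by 190 (its y, from -85 to +105) by 10 mm thick, an upright steel pin at its origin, two hinge posts 12 x 22 mm, 95 mm high, at x = +-67, y = +88 mm. Origin: on the pin axis at table height; z up; its y points from the guard's handle side to the hinge side. Position and yaw (within +-0.22 rad) vary.
- pin_seat (a point): Foot of the pin: centre of the pin on the base plate's top, 10 mm above the table; axes as the station's. The pin is 14 mm thick and stands 58 mm above this point, its last 7 mm tapered to 7 mm wide. Parts with 22 mm bores go on it with 4 mm play all round. The complete stack is 62 mm high.
- guard (a joint): Angle of the wire guard, rad: 0 closed (level, 85 mm above the table, over the pin), growing as it swings up; 1.57 upright, stop at 1.8. Starts closed or slightly ajar (0 to 0.25). The stiff hinge holds it at any angle: moving it takes 2 to 4 N at the handle, and it must be lowered by hand all the way. Past 1.2 it leaves free room over the pin.
- guard_hinge (a point): Middle of the guard's hinge axis, which is parallel to the station's x, 85 mm from the pin towards the station's +y and 85 mm above the table. At guard angle a the handle is, in the station's frame, at y = 85 - 180 cos a, z = 85 + 180 sin a (mm).
- guard_handle (a point): Middle of the guard's handle: a black round bar 12 mm thick, 80 mm long, parallel to the station's x, 180 mm from the hinge. Two 7 mm struts at x = +-40 mm hold it 40 mm (centre to centre) off the guard's front wire, 7 mm thick: pinch it from above along the station's y with the fingers opened to about 35 mm; the bar may turn in the fingers.
- flange: Round aluminium flange, a flat disc 60 mm in diameter and 12 mm thick with four small dark dots round the bore. Goes on first, on the base plate. Origin: centre of its underside, on the bore axis; z up. Its bore is 22 mm and goes right through. Starts flat on the table in one of four places in a row along y, right of the station; neighbours beside it, so close the fingers roughly along x.
- hex_spacer: Hexagonal steel spacer, 44 mm across flats, 14 mm thick; its flats face its own +x and -x and every 60 degrees from there. Goes on second. Origin: centre of its underside, on the bore axis; z up. Its bore is 22 mm and goes right through. Starts flat on the table in one of four places in a row along y, right of the station; neighbours beside it, so close the fingers roughly along x.
- square_spacer: Square steel spacer, 46 x 46 mm, 14 mm thick, sides along its x and y, four small dark dots at the corners. Goes on third. Origin: centre of its underside, on the bore axis; z up. Its bore is 22 mm and goes right through. Starts flat on the table in one of four places in a row along y, right of the station; neighbours beside it, so close the fingers roughly along x.
- sleeve: Round aluminium sleeve (short tube), 36 mm in diameter, 22 mm high: the tallest and slimmest of the four. Goes on last, at the top. Origin: centre of its underside, on the bore axis; z up. Its bore is 22 mm and goes right through. Starts flat on the table in one of four places in a row along y, right of the station; neighbours beside it, so close the fingers roughly along x.
There are look-alikes about, which are no part of the job. Leave any yellow look-alike of the hex_spacer alone.

How it is judged:
By the outcome, as a careful person would: the job done as asked, in the order asked, and still so for the second after the job is handed in, with the robot touching nothing.
It also fails if it takes over 138 s, if anything falls off the work surface, if the arm or the gripper's body presses on something with over 40 N, if the wrist force passes 120 N, or if a joint passes its speed limit or range.

ROBOT

A 6-joint arm with a two-finger parallel gripper is mounted at the origin on a cart in front of the work surface, level with it; the furniture and walls round the work are solid. World frame = base frame: x ahead of the robot, y to its left, z up, the work surface at z = 0. Lengths are in mm, angles in degrees, forces in N, time in s.
With the tool pointing down it reaches from about 250 to 775 mm from the base axis. Payload 8.9 kg.
Tool frame: the origin (TCP) lies at the very end of the fingers, on their centre line; the grasp point (between the pads) lies 19 mm behind it; z points along the fingers, y is the line along which they close (so a half turn about z gives the same grasp; the last joint's range is limited). The gripper opens to 85 mm and grips with 20 to 120 N. Pads are 22 mm wide; open, the fingers measure 114 mm over their backs; the gripper's body (76 mm by 85 mm) begins 54 mm behind the grasp point. The pads swing forward as they close: fully open they stand 13 mm farther back than shut.
Start: joints at [65.586, 16.656, -8.789, 64.555, 0, 82.019], TCP at [148.508, 503.556, 231.305] pointing down, gripper open.
Joint ranges: [-144.48, 144.48], [-52.06, 99.96], [-74.48, 78.29], [-112.23, 115.85], [-86.99, 84.42], [-180, 180]. Speed limits (degrees/s): [127.2, 127.2, 159.86, 180, 180, 180].

INTERFACE

Orientations are given as [roll, pitch, yaw] about the fixed x, y, z axes, in that order (R = Rz(yaw) Ry(pitch) Rx(roll)).
In Python, from rig import bot gives the robot as it stands. The module is installed in compiled form; this text tells all that it offers.
- The arm moves only by the tool move_arm, never from a script. Its argument "moves" is a list of rows, each a list of 5 numbers: the shift along the tool's x, y, z in cm, then the turn about the tool's z in degrees, then the opening, from 0 (shut) to 1 (fully open). In form: [[x, y, z, spin, fingers], ...]. A call has 1 to 20 rows; each row shifts and turns the commanded pose from where the row before left it, along the tool's axes as they then stand; what a row does not reach is not made up. A row lasts 1/12 s, in which the tool goes at most 41.7 mm and 7.16 degrees, less where a joint would pass 70% of its speed; a pose out of reach is approached as far as the arm can. A call with a gripper value outside its range is refused whole. The fingers move at their own pace and stop on an object; "squeeze" is the grip in N (left out, the last holds). Time passes only in rows, so rows that do not move let the fingers close. It gives the time, the measured TCP pose, the force, the opening and the grip force at its end, in the units of the state.
- bot.observe(): the state, without advancing time (a new reading comes with each control period).
- bot.grab_frame(name): name is "side" or "top"; returns a dict with "image" (420x560x3 uint8, blue, green, red), "fx", "fy", "cx", "cy" (pixels), "k1" (the pictures are not rectified: a ray, as slopes to the right and down, at radius r is drawn at 1 + k1 r^2 times it, then the intrinsics apply), "world_to_cam" (4x4, takes a point from world to camera coordinates). Camera axes: x right, y up, looking along -z (the intrinsics and any distortion apply to the point x, -y, -z); pixel columns grow to the right and rows downward; lengths in mm; the calibration is good to about 2 mm. A picture is of the moment at which its call begins. There is no depth.
- bot.job_done(): hands the job in; it is judged then, once.
Trained networks look in a picture, given as the dict that the camera call returned (one of the last four; its "shot" number tells which), for a name from the list of things; names that differ only in an ending like _2 or _b are one class to them, and where a whole thing is asked for, a point or a joint stands for the part that bears it (a point fixed in the world has none). Each returns a list of dicts, best first, with "confidence" (0 to 1); they miss things now and then, are a little off and sometimes report something else, mostly with a low value. They report only what shows in the picture. A call takes as long as a camera call. They do not tell look-alikes from the thing itself.
- bot.masks_of(thing, picture): "mask" (420x560 bool, what is visible of it).
- bot.pinpoint(thing, picture): "location" ([x, y, z] in mm, in the coordinates of the camera as it stood for that picture, good to about 4 mm: a listed point, or the origin of a listed thing).
The state is a dict: "clock": time; "joints": joint angles; "qvel": joint speeds; "tau": joint torques, N m; "tcp_pos": TCP position; "tcp_rot": TCP orientation; "wrist_force": force on the tool from outside, world axes, zero at the start; "wrist_torque": the same for the moment, N m; "gripper_width": opening from 0.0 (shut) to 1.0 (fully open); "finger_force": force on a finger pad.
Only numpy, scipy, OpenCV 4.12 (cv2) and the standard library are available. Lean on these libraries where they do the work, as an engineer would, in place of code of your own. Each camera call takes 0.05 s, during which the arm holds its last target. There are 200 camera calls.

## Working session

There is one attempt and no reset: what is moved stays moved. The work goes in short steps, Python scripts to look and compute and a tool call to move; the robot and the scene stay as the last step left them, time stands still between calls to the robot, and variables do not carry over. Pictures are saved under pics/ and viewed, at most 14 in all, crops included, and the job is handed in when it is done.

Besides the shell and the picture viewer there is one more tool, called after ">>>" in YAML: its name, and indented under it one key for each argument. move_arm: Moves the arm, as the interface text tells. Its arguments: {"type":"object","properties":{"moves":{"type":"array"},"squeeze":{"type":"number"}},"required":["moves"]}

```bash
mkdir -p pics; cat > h.py <<'E'
import numpy as np, cv2
from rig import bot
def cam2w(p,f): return (np.linalg.inv(f["world_to_cam"])@np.r_[p,1])[:3]
def w2px(p,f):
    c=(f["world_to_cam"]@np.r_[p,1])[:3]; s=np.array([c[0],-c[1]])/-c[2]; s=s*(1+f["k1"]*(s@s))
    return np.array([f["fx"]*s[0]+f["cx"],f["fy"]*s[1]+f["cy"]])
def px2w(px,f,z):
    d=(np.array(px,float)-[f["cx"],f["cy"]])/[f["fx"],f["fy"]]; s=d.copy()
    for _ in range(20): s=d/(1+f["k1"]*(s@s))
    M=np.linalg.inv(f["world_to_cam"]); v=M[:3,:3]@[s[0],-s[1],-1]; o=M[:3,3]
    return o+v*(z-o[2])/v[2]
E
python3 - <<'E'
from h import *
np.set_printoptions(precision=1,suppress=True)
for n in ("top","side"):
    f=bot.grab_frame(n); cv2.imwrite(f"pics/{n}0.png",f["image"])
    print(n,"cam at",np.linalg.inv(f["world_to_cam"])[:3,3])
    for t in ("pin_seat","guard_hinge","guard_handle","flange","hex_spacer","square_spacer","sleeve"):
        for d in bot.pinpoint(t,f)[:3]:
            w=cam2w(d["location"],f); print(t,round(d["confidence"],2),w,w2px(w,f))
print(bot.observe())
E
```

```text
top cam at [ 271.6   59.5 1264.7]
pin_seat 0.94 [484.1 246.4   8.3] [198.8 207.5]
guard_hinge 0.82 [502.9 326.4  85.4] [161.4 195.1]
flange 0.75 [ 448.9 -314.6    1. ] [414.5 218.8]
hex_spacer 0.63 [ 551.9 -301.7   -4.1] [406.6 180.7]
hex_spacer 0.46 [459.  -51.1   2.2] [313.2 216. ]
square_spacer 0.71 [502.9 324.9  84.1] [162.2 195.2]
sleeve 0.67 [482.4  74.3  -1.4] [265.1 208. ]
sleeve 0.44 [ 424.8 -181.9    0.1] [363.8 228.6]
side cam at [779.8 422.  817. ]
pin_seat 0.87 [482.3 243.7  13.1] [343.  275.5]
guard_hinge 0.78 [496.5 323.8  87. ] [371.2 295.9]
guard_handle 0.72 [460.7 150.2  96.9] [324.5 221.6]
flange 0.58 [ 451.8 -319.1    1. ] [212.  124.1]
flange 0.48 [481.4 241.5   1.4] [342.  276.6]
hex_spacer 0.68 [456.9 -51.2   2.4] [269.  185.4]
hex_spacer 0.51 [ 550.9 -302.4    0.3] [184.8 145. ]
square_spacer 0.79 [478.3  72.5  -2.4] [293.8 224.4]
sleeve 0.56 [ 424.4 -185.3    6.8] [247.8 146.3]
{'clock': 0.8, 'joints': array([65.6, 16.7, -8.8, 64.6, -0. , 82. ]), 'qvel': array([ 0. , -0.2,  0. ,  0. , -0. , -0.1]), 'tau': array([ -0. , -53.7,  33.2,   0. ,  -0. ,  -0. ]), 'tcp_pos': array([148.5, 503.6, 231.3]), 'tcp_rot': array([180. ,   0. , 163.6]), 'wrist_force': array([-0.5,  0.4,  0.7]), 'wrist_torque': array([ 0., -0.,  0.]), 'finger_force': 0.0, 'gripper_width': 1.003195895683942}
```

```bash
python3 - <<'E'
import cv2
a=cv2.imread("pics/top0.png");cv2.imwrite("pics/top0c.png",cv2.resize(a[120:300,120:460],(800,424),interpolation=cv2.INTER_CUBIC))
b=cv2.imread("pics/side0.png");cv2.imwrite("pics/side0c.png",cv2.resize(b[80:340,140:480],(785,600),interpolation=cv2.INTER_CUBIC))
E
```

```text
(no output)
```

View pics/top0c.png

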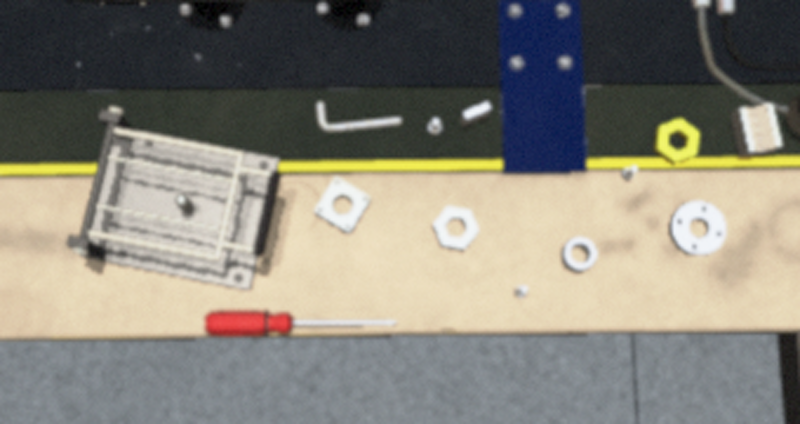

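View pics/side0c.png

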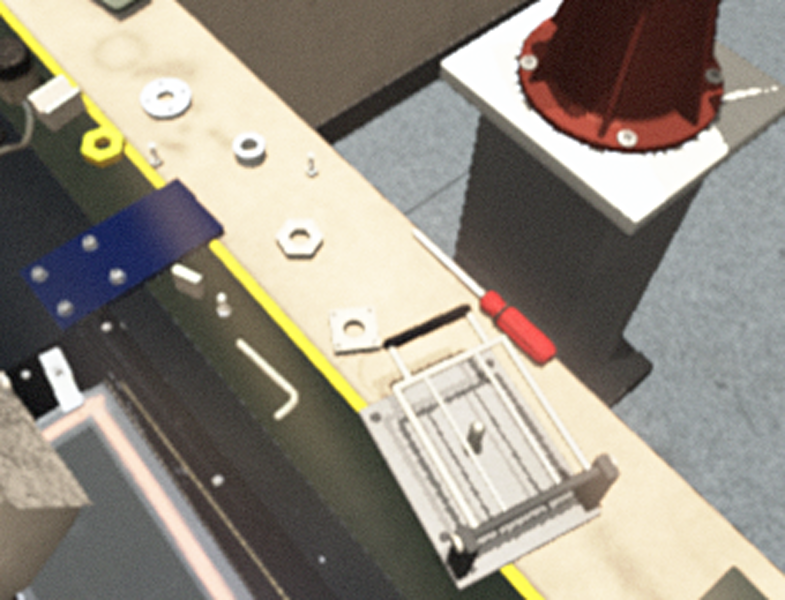

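Both views show four parts. Top-picture pixels: square (266,207), hex (314,216), sleeve (366,228), flange with four dots (417,217). The yellow hex at (409,179) is the look-alike, so I'm leaving it; the white one at (314,216) is the steel one. Next I'll measure precisely and confirm with a crop.

```bash
cat > meas.py <<'E'
from h import *
H=dict(flange=12,hex_spacer=14,square_spacer=14,sleeve=22)
def blob(f,name,p0,pic=None):
    # part near p0 world xy: bright & grey pixels, upsampled contour on the top plane
    c=w2px([*p0,H[name]],f); im=f["image"]; r=34
    x0,y0=int(c[0])-r,int(c[1])-r
    cr=cv2.resize(im[y0:y0+2*r,x0:x0+2*r],None,fx=6,fy=6,interpolation=cv2.INTER_CUBIC)
    hsv=cv2.cvtColor(cr,cv2.COLOR_BGR2HSV)
    m=((hsv[...,1]<45)&(hsv[...,2]>150)).astype(np.uint8)
    cs,_=cv2.findContours(m,cv2.RETR_EXTERNAL,cv2.CHAIN_APPROX_NONE)
    k=min(cs,key=lambda q:np.linalg.norm(np.mean(q[:,0],0)-6*r) if cv2.contourArea(q)>2000 else 1e9)
    cv2.drawContours(cr,[k],-1,(0,0,255),1)
    if pic: cv2.imwrite(pic,cr)
    pts=np.array([px2w((q[0]+.5)/6-.5+[x0,y0],f,H[name])[:2] for q in k[::2]],np.float32)
    hull=cv2.convexHull(pts); M=cv2.moments(hull)
    cen=np.array([M["m10"],M["m01"]])/M["m00"]
    d=np.linalg.norm(hull[:,0]-cen,axis=1)
    n={"hex_spacer":6,"square_spacer":4}.get(name); ang=None
    if n: # apothem direction by best-fit support function
        a=np.radians(np.arange(0,360/n,.5)); h=hull[:,0]-cen
        w=[sum((h@[np.cos(t+2*np.pi*i/n),np.sin(t+2*np.pi*i/n)]).max() for i in range(n)) for t in a]
        ang=np.degrees(a[int(np.argmin(w))])
    return cen,ang,2*np.sqrt(M["m00"]/np.pi),cr
E
python3 - <<'E'
from meas import *
np.set_printoptions(precision=1,suppress=True)
P=dict(flange=(450,-317),hex_spacer=(457,-51),square_spacer=(480,73),sleeve=(424,-184))
ims=[]
for n in ("top","side"):
    f=bot.grab_frame(n); row=[]
    for k,p in P.items():
        c,a,d,cr=blob(f,k,p); print(n,k,c,a,d); row.append(cv2.resize(cr,(200,200)))
    ims.append(np.hstack(row))
cv2.imwrite("pics/parts.png",np.vstack(ims))
E
```

```text
top flange [ 454.2 -317.3] None 64.33461104032256
top hex_spacer [457.4 -50.6] 50.0 52.21128600664164
top square_spacer [484.2  74.2] 58.00000000000001 57.80656952529723
top sleeve [ 426.2 -183.9] None 40.55178453042889
side flange [ 440.7 -332.6] None 227.7790460862438
side hex_spacer [444.6 -64.3] 51.0 196.3940634406941
side square_spacer [453.7  39.3] 51.0 150.38109291265366
side sleeve [ 430.1 -193.7] None 207.54432866185826
```

View pics/parts.png

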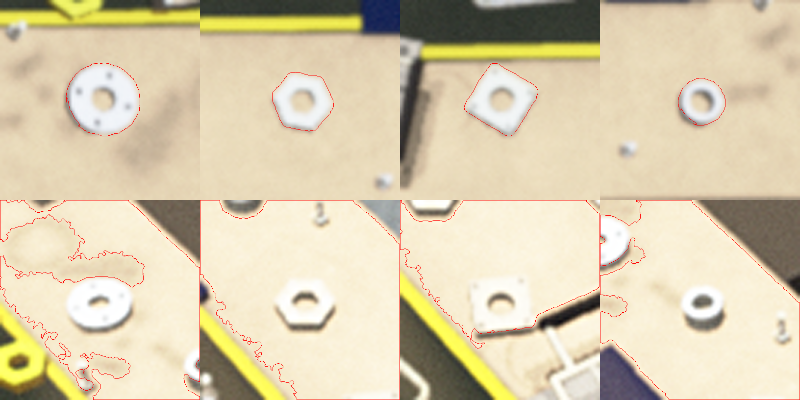

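```bash
cat > ov.py <<'E'
from h import *
def overlay(f,P,yaw,a,box,s,out):
    x0,y0,x1,y1=box; cr=cv2.resize(f["image"][y0:y1,x0:x1],None,fx=s,fy=s,interpolation=cv2.INTER_CUBIC)
    t=np.radians(yaw); R=np.array([[np.cos(t),-np.sin(t),0],[np.sin(t),np.cos(t),0],[0,0,1]])
    px=lambda p: tuple(int(v) for v in ((w2px(R@np.array(p,float)+[P[0],P[1],0],f)-[x0,y0]+.5)*s))
    L=lambda pts,c: [cv2.line(cr,px(p),px(q),c,1) for p,q in zip(pts[:-1],pts[1:])]
    L([(-75,-85,10),(75,-85,10),(75,105,10),(-75,105,10),(-75,-85,10)],(0,0,255))
    L([(0,0,10),(0,0,68)],(255,0,0))
    for sx in(-1,1): L([(67*sx-6,77,95),(67*sx+6,77,95),(67*sx+6,99,95),(67*sx-6,99,95),(67*sx-6,77,95)],(0,200,0))
    g=lambda x,r:(x,85-r*np.cos(a),85+r*np.sin(a))
    L([g(-40,180),g(40,180)],(255,0,255)); L([g(-40,140),g(40,140)],(255,0,255))
    cv2.imwrite(out,cr); return cr
E
python3 - <<'E'
from ov import *
f=bot.grab_frame("top");a=overlay(f,(484,245.5),-11.5,.07,(150,155,250,255),4,"pics/t1.png")
f=bot.grab_frame("side");b=overlay(f,(484,245.5),-11.5,.07,(295,205,420,340),4,"pics/s1.png")
h=min(a.shape[0],600); o=np.zeros((540,900,3),np.uint8);o[:400,:400]=a;o[:540,400:900]=b
cv2.imwrite("pics/ov1.png",cv2.resize(o,(800,480)))
E
```

```text
(no output)
```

View pics/ov1.png

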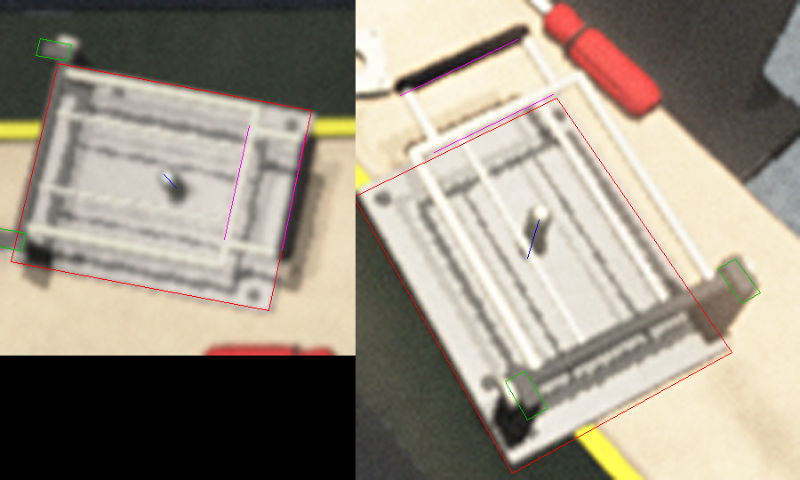

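```bash
python3 - <<'E'
from ov import *
np.set_printoptions(precision=1,suppress=True)
for n in ("top","side"):
    R={}
    for _ in range(3):
        f=bot.grab_frame(n)
        for t in ("pin_seat","guard_hinge","guard_handle"):
            d=bot.pinpoint(t,f)
            if d: R.setdefault(t,[]).append(cam2w(d[0]["location"],f))
    for t,v in R.items(): print(n,t,np.mean(v,0),np.std(v,0))
a=bot.grab_frame("top")["image"][155:255,150:250]; b=bot.grab_frame("side")["image"][205:345,295:435]
cv2.imwrite("pics/raw.png",np.hstack([cv2.resize(a,(400,400),interpolation=cv2.INTER_CUBIC),cv2.resize(b[:,:140],(400,400),interpolation=cv2.INTER_CUBIC)]))
E
```

```text
top pin_seat [482.2 245.3   9.3] [1.1 1.5 0.9]
top guard_handle [462.3 146.2  96.2] [0.8 1.5 1.3]
top guard_hinge [502.5 325.5  83.8] [0.5 2.6 1.7]
side pin_seat [480.4 242.9  12.4] [0.8 1.3 1.8]
side guard_hinge [497.6 322.5  87.2] [1.5 0.6 0.7]
side guard_handle [460.9 150.4  96.8] [0.4 1.2 0.4]
```

View pics/raw.png

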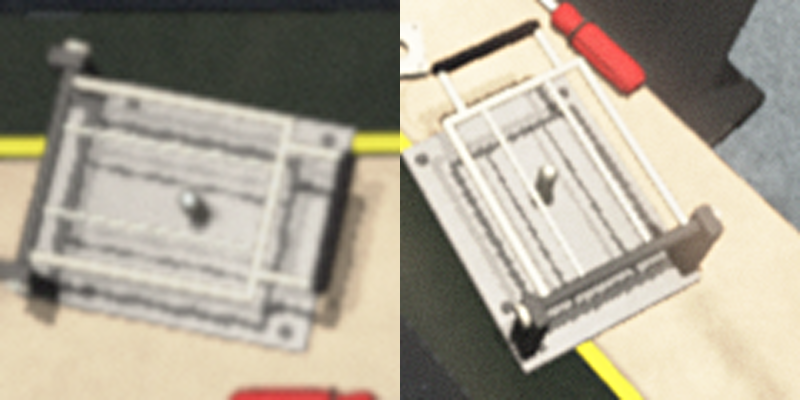

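```bash
python3 - <<'E'
from ov import *
from scipy.optimize import least_squares
ft=bot.grab_frame("top"); fs=bot.grab_frame("side")
T=[((75,-85,10),355,128),((-75,-85,10),305,348),((0,0,68),189,198),(40,348,150),(-40,321,290),((67,88,95),72,48)]
S=[((75,105,10),524,370),((-75,105,10),698,285),((0,0,68),548,170),((0,0,10),543,198),(40,437,69),(-40,535,27),((67,88,95),523,305),((-67,88,95),708,215)]
o=[(p,ft,np.array([150+u/4,155+v/4])-.4) for p,u,v in T]+[(p,fs,np.array([295+(u-400)/2.857,205+v/2.857])-.4) for p,u,v in S]
def res(q,raw=0):
    P,t,a=q[:2],q[2],q[3]; R=np.array([[np.cos(t),-np.sin(t),0],[np.sin(t),np.cos(t),0],[0,0,1]]); r=[]
    for p,f,c in o:
        if not isinstance(p,tuple): p=(p,85-180*np.cos(a),85+180*np.sin(a))
        k=q[4:6] if f is ft else q[6:8]
        r.append(w2px(R@np.array(p,float)+[*P,0],f)+k-c)
    r=np.array(r); return r if raw else np.r_[r.ravel(),q[4:]]
s=least_squares(res,[483,245,-.2,.07,0,0,0,0],loss="soft_l1")
print(s.x,np.degrees(s.x[2])); print(res(s.x,1).round(1))
E
```

```text
[ 4.81127611e+02  2.41405999e+02 -2.30115679e-01  4.64918013e-02
 -2.84424872e-01 -1.29596462e+00  5.10283246e-01 -5.40005641e-01] -13.184657210887977
[[ 0.6 -0.1]
 [-0.3  0.9]
 [ 0.2 -0.7]
 [ 0.7  2. ]
 [-0.2 -1.2]
 [-0.6  0.9]
 [-1.1  0.1]
 [ 0.8 -2.1]
 [-0.  -0.5]
 [-1.6  0.6]
 [ 0.5 -0.2]
 [-0.3 -0. ]
 [ 3.2  0.8]
 [-0.7  2.1]]
```

```bash
cat > go.py <<'E'
from h import *
def to(*targets):  # (x,y,z,yaw): tool shifts in cm, chained from where the tool stands
    s=bot.observe(); p=np.array(s["tcp_pos"]); y=s["tcp_rot"][2]
    print("t %.1f tcp %s rot %s F %s w %.2f"%(s["clock"],p.round(1),np.round(s["tcp_rot"],1),np.round(s["wrist_force"],1),s["gripper_width"]))
    for x,yy,z,w in targets:
        t=np.radians(y); d=np.array([x,yy,z])-p
        print("shift(cm) x %.2f y %.2f z %.2f spin %.1f"%((d@[np.cos(t),np.sin(t),0])/10,(d@[np.sin(t),-np.cos(t),0])/10,-d[2]/10,-((w-y+180)%360-180)))
        p=np.array([x,yy,z]); y=w
E
python3 -c "
from go import *
to((148.5,503.6,231.3,167.4),(461,149,231,167.4),(461,149,78,167.4))"
```

```text
t 2.4 tcp [148.5 503.6 231.3] rot [-180.     0.   163.6] F [ 0.5 -0.7 -0.4] w 1.00
shift(cm) x 0.00 y 0.00 z 0.00 spin -3.8
shift(cm) x -38.23 y -27.79 z 0.03 spin -0.0
shift(cm) x 0.00 y 0.00 z 15.30 spin -0.0
```

>>> move_arm:
  moves:
    - [0, 0, 0, -3.8, 0.45]
    - [-2, -1.5, 0, 0, 0.45]
    - [-2, -1.5, 0, 0, 0.45]
    - [-2, -1.5, 0, 0, 0.45]
    - [-2, -1.5, 0, 0, 0.45]
    - [-2, -1.5, 0, 0, 0.45]
    - [-2, -1.5, 0, 0, 0.45]
    - [-2, -1.5, 0, 0, 0.45]
    - [-2, -1.5, 0, 0, 0.45]
    - [-2, -1.5, 0, 0, 0.45]
    - [-2, -1.5, 0, 0, 0.45]
    - [-2, -1.5, 0, 0, 0.45]
    - [-2, -1.5, 0, 0, 0.45]
    - [-2, -1.5, 0, 0, 0.45]
    - [-2, -1.5, 0, 0, 0.45]
    - [-2, -1.5, 0, 0, 0.45]
    - [-2, -1.5, 0, 0, 0.45]
    - [-2, -1.5, 0, 0, 0.45]
    - [-2, -1.5, 0, 0, 0.45]
    - [-2, -1, 0, 0, 0.45]
  squeeze: 40

```text
clock: 4.07
tcp_pos: [458.7, 145.7, 231.4]
tcp_rot: [-180.0, 0.0, 167.3]
wrist_force: [0.4, 0.1, -0.2]
gripper_width: 0.45
finger_force: 0.0
```

```bash
python3 -c "
from go import *
to((461,149,231,167.4),(461,149,78,167.4))"
```

```text
t 4.1 tcp [458.7 145.7 231.4] rot [-180.     0.   167.3] F [ 0.4  0.1 -0.2] w 0.45
shift(cm) x -0.16 y 0.37 z 0.04 spin -0.1
shift(cm) x 0.00 y 0.00 z 15.30 spin -0.0
```

>>> move_arm:
  moves:
    - [-0.2, 0.4, 0, 0, 0.45]
    - [0, 0, 2, 0, 0.45]
    - [0, 0, 2, 0, 0.45]
    - [0, 0, 2, 0, 0.45]
    - [0, 0, 2, 0, 0.45]
    - [0, 0, 2, 0, 0.45]
    - [0, 0, 1.5, 0, 0.45]
    - [0, 0, 1, 0, 0.45]
    - [0, 0, 1, 0, 0.45]
    - [0, 0, 1, 0, 0.45]
    - [0, 0, 0.8, 0, 0.45]
    - [0, 0, 0, 0, 0.45]

```text
clock: 5.07
tcp_pos: [459.7, 150.9, 77.0]
tcp_rot: [-180.0, -0.1, 167.4]
wrist_force: [-0.5, 0.1, 0.3]
gripper_width: 0.452
finger_force: 0.0
```

```bash
python3 - <<'E'
from h import *
f=bot.grab_frame("side"); a=f["image"][170:270,270:400]
g=bot.grab_frame("top"); b=g["image"][155:255,180:280]
cv2.imwrite("pics/grip.png",np.hstack([cv2.resize(a,(455,350),interpolation=cv2.INTER_CUBIC),cv2.resize(b,(345,350),interpolation=cv2.INTER_CUBIC)]))
E
```

```text
(no output)
```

View pics/grip.png

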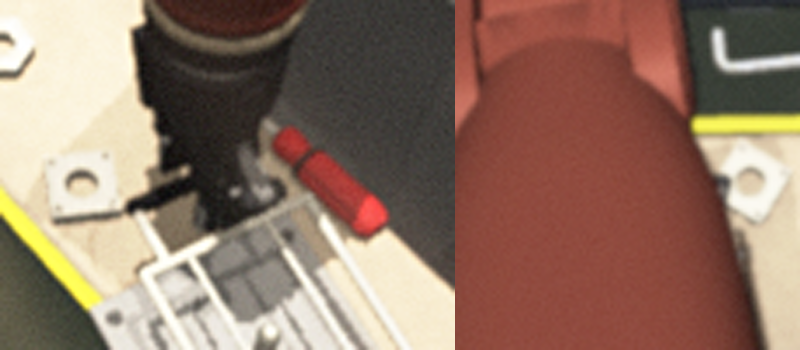

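The side view shows the fingers straddling the bar, at crop (205,185), with no contact force. Next I'll close and lift along the arc.

>>> move_arm:
  moves:
    - [0, 0, 0, 0, 0]
    - [0, 0, 0, 0, 0]
    - [0, 0, 0, 0, 0]
    - [0, 0, 0, 0, 0]
    - [0, 0, 0, 0, 0]
    - [0, 0, 0, 0, 0]
    - [0, 0, 0, 0, 0]
    - [0, 0, 0, 0, 0]

```text
clock: 5.83
tcp_pos: [461.2, 150.5, 78.4]
tcp_rot: [-180.0, 0.0, 167.4]
wrist_force: [1.8, -2.7, 2.0]
gripper_width: 0.12
finger_force: 38.9
```

```bash
python3 - <<'E'
from go import *
to()
a0=.06
n=36; a=np.linspace(a0,1.68,n+1); y=-18*np.cos(a); z=18*np.sin(a)
print(np.c_[np.diff(y),-np.diff(z)].round(2).tolist())
E
```

```text
t 5.8 tcp [461.2 150.5  78.4] rot [-180.     0.   167.4] F [ 1.8 -2.7  2. ] w 0.12
[[0.07, -0.81], [0.1, -0.8], [0.14, -0.8], [0.17, -0.79], [0.21, -0.78], [0.25, -0.77], [0.28, -0.76], [0.31, -0.75], [0.35, -0.73], [0.38, -0.72], [0.41, -0.7], [0.44, -0.68], [0.47, -0.66], [0.5, -0.64], [0.53, -0.61], [0.56, -0.59], [0.58, -0.56], [0.61, -0.54], [0.63, -0.51], [0.65, -0.48], [0.67, -0.45], [0.69, -0.42], [0.71, -0.39], [0.73, -0.35], [0.74, -0.32], [0.76, -0.29], [0.77, -0.25], [0.78, -0.22], [0.79, -0.18], [0.8, -0.15], [0.8, -0.11], [0.81, -0.08], [0.81, -0.04], [0.81, -0.0], [0.81, 0.03], [0.81, 0.07]]
```

>>> move_arm:
  moves:
    - [0, 0.07, -0.8, 0, 0]
    - [0, 0.1, -0.8, 0, 0]
    - [0, 0.14, -0.8, 0, 0]
    - [0, 0.17, -0.8, 0, 0]
    - [0, 0.21, -0.78, 0, 0]
    - [0, 0.25, -0.77, 0, 0]
    - [0, 0.28, -0.76, 0, 0]
    - [0, 0.31, -0.75, 0, 0]
    - [0, 0.35, -0.73, 0, 0]
    - [0, 0.38, -0.72, 0, 0]
    - [0, 0.41, -0.7, 0, 0]
    - [0, 0.44, -0.68, 0, 0]
    - [0, 0.47, -0.66, 0, 0]
    - [0, 0.5, -0.64, 0, 0]
    - [0, 0.53, -0.61, 0, 0]
    - [0, 0.56, -0.59, 0, 0]
    - [0, 0.58, -0.56, 0, 0]
    - [0, 0.61, -0.54, 0, 0]

```text
clock: 7.33
tcp_pos: [473.8, 208.8, 206.6]
tcp_rot: [-179.5, 0.1, 167.2]
wrist_force: [-7.4, -24.5, 20.5]
gripper_width: 0.123
finger_force: 39.7
```

```bash
python3 - <<'E'
from go import *
to()
a=np.linspace(.84,1.68,20); y=-18*np.cos(a); z=18*np.sin(a)
print(np.c_[np.diff(y),-np.diff(z)].round(2).tolist())
E
```

```text
t 7.3 tcp [473.8 208.8 206.6] rot [-1.795e+02  1.000e-01  1.672e+02] F [ -7.4 -24.5  20.5] w 0.12
[[0.6, -0.52], [0.63, -0.49], [0.65, -0.46], [0.67, -0.43], [0.69, -0.4], [0.7, -0.37], [0.72, -0.34], [0.73, -0.31], [0.75, -0.28], [0.76, -0.24], [0.77, -0.21], [0.78, -0.18], [0.78, -0.14], [0.79, -0.11], [0.79, -0.07], [0.79, -0.04], [0.8, -0.0], [0.79, 0.03], [0.79, 0.07]]
```

>>> move_arm:
  moves:
    - [0, 0.3, -0.6, 0, 0]
    - [0, 0.6, -0.54, 0, 0]
    - [0, 0.65, -0.46, 0, 0]
    - [0, 0.67, -0.43, 0, 0]
    - [0, 0.69, -0.4, 0, 0]
    - [0, 0.7, -0.37, 0, 0]
    - [0, 0.72, -0.34, 0, 0]
    - [0, 0.73, -0.31, 0, 0]
    - [0, 0.75, -0.28, 0, 0]
    - [0, 0.76, -0.24, 0, 0]

```text
clock: 8.17
tcp_pos: [488.4, 276.3, 245.8]
tcp_rot: [-179.9, -0.0, 167.4]
wrist_force: [-2.8, -6.8, 6.7]
gripper_width: 0.12
finger_force: 40.9
```

>>> move_arm:
  moves:
    - [0, 0.77, -0.21, 0, 0]
    - [0, 0.78, -0.18, 0, 0]
    - [0, 0.78, -0.14, 0, 0]
    - [0, 0.79, -0.11, 0, 0]
    - [0, 0.79, -0.07, 0, 0]
    - [0, 0.79, -0.04, 0, 0]
    - [0, 0.8, 0, 0, 0]
    - [0, 0.79, 0.03, 0, 0]
    - [0, 0.79, 0.07, 0, 0]
    - [0, 0.4, 0.06, 0, 0]
    - [0, 0, 0, 0, 0]

```text
clock: 9.08
tcp_pos: [504.9, 351.2, 250.1]
tcp_rot: [180.0, -0.1, 167.4]
wrist_force: [-4.8, 2.6, 0.1]
gripper_width: 0.123
finger_force: 41.4
```

>>> move_arm:
  moves:
    - [0, 0, 0, 0, 0.3]
    - [0, 0, 0, 0, 0.45]
    - [0, 0, 0, 0, 0.45]
    - [0, 0, -1, 0, 0.45]
    - [0, 0, -1.5, 0, 0.45]
    - [0, 0, -2, 0, 0.45]
    - [0, -1, -1, 0, 0.45]
    - [0, -3, 0, 0, 0.5]
    - [0, -3, 0, 0, 0.6]
    - [0, -3, 0, 0, 0.7]
    - [0, -3, 0, 0, 0.85]
    - [0, -3, 0, 7, 0.85]
    - [0, 0, 0, 7, 0.85]
    - [0, 0, 0, 7, 0.85]
    - [0, 0, 0, 7, 0.85]
    - [0, 0, 0, 7, 0.85]
    - [0, 0, 0, 7, 0.85]
    - [0, 0, 0, 7, 0.85]
    - [0, 0, 0, 7, 0.85]
    - [0, 0, 0, 7, 0.85]

```text
clock: 10.75
tcp_pos: [470.5, 193.0, 306.4]
tcp_rot: [179.9, 0.0, 104.0]
wrist_force: [0.1, -0.9, -0.7]
gripper_width: 0.848
finger_force: 0.0
```

```bash
python3 - <<'E'
from go import *
to((453,-318,200,90),(453,-318,30,90))
f=bot.grab_frame("side")
for t in ("guard_handle","pin_seat","guard_hinge"):
    d=bot.pinpoint(t,f)
    if d: print(t,cam2w(d[0]["location"],f).round(1))
E
```

```text
t 10.8 tcp [470.5 193.  306.4] rot [179.9   0.  104. ] F [ 0.1 -0.9 -0.7] w 0.85
shift(cm) x -49.17 y -14.05 z 10.64 spin 14.0
shift(cm) x 0.00 y 0.00 z 17.00 spin 0.0
guard_handle [503.2 351.7 263.3]
pin_seat [480.6 245.1  11.5]
guard_hinge [497.8 322.5  86.9]
```

>>> move_arm:
  moves:
    - [0, 0, 0, 7, 0.85]
    - [0, 0, 0, 7, 0.85]
    - [-2, -0.1, 0.6, 0, 0.85]
    - [-3, -0.1, 0.6, 0, 0.85]
    - [-3, -0.1, 0.6, 0, 0.85]
    - [-3, -0.1, 0.6, 0, 0.85]
    - [-3, -0.1, 0.6, 0, 0.85]
    - [-3, -0.1, 0.6, 0, 0.85]
    - [-3, -0.1, 0.6, 0, 0.85]
    - [-3, -0.1, 0.6, 0, 0.85]
    - [-3, -0.1, 0.6, 0, 0.85]
    - [-3, -0.1, 0.6, 0, 0.85]
    - [-3, -0.1, 0.6, 0, 0.85]
    - [-3, -0.1, 0.6, 0, 0.85]
    - [-3, -0.1, 0.6, 0, 0.85]
    - [-3, -0.1, 0.6, 0, 0.85]
    - [-3, -0.1, 0.6, 0, 0.85]
    - [-3, -0.1, 0.6, 0, 0.85]
    - [-3, -0.1, 0.6, 0, 0.85]
    - [-1, 0, 0, 0, 0.85]

```text
clock: 12.62
tcp_pos: [456.0, -319.9, 202.7]
tcp_rot: [-180.0, 0.0, 90.4]
wrist_force: [-0.2, 0.2, -0.0]
gripper_width: 0.851
finger_force: 0.0
```

```bash
python3 -c "
from go import *
to((453,-318,200,90),(453,-318,20,90))"
```

```text
t 12.6 tcp [ 456.  -319.9  202.7] rot [-180.     0.    90.4] F [-0.2  0.2 -0. ] w 0.85
shift(cm) x 0.19 y -0.29 z 0.27 spin 0.4
shift(cm) x 0.00 y 0.00 z 18.00 spin 0.0
```

>>> move_arm:
  moves:
    - [0.2, -0.3, 0, 0.4, 0.95]
    - [0, 0, 3, 0, 0.95]
    - [0, 0, 3, 0, 0.95]
    - [0, 0, 3, 0, 0.95]
    - [0, 0, 3, 0, 0.95]
    - [0, 0, 2.5, 0, 0.95]
    - [0, 0, 1.5, 0, 0.95]
    - [0, 0, 1, 0, 0.95]
    - [0, 0, 1, 0, 0.95]
    - [0, 0, 0.5, 0, 0.95]
    - [0, 0, 0.5, 0, 0.95]
    - [0, 0, 0, 0, 0.95]

```text
clock: 13.62
tcp_pos: [453.9, -314.2, 13.7]
tcp_rot: [-180.0, -0.0, 90.0]
wrist_force: [-0.1, -1.0, -0.1]
gripper_width: 0.947
finger_force: 0.0
```

```bash
python3 - <<'E'
from h import *
f=bot.grab_frame("side"); a=f["image"][60:180,140:300]
cv2.imwrite("pics/fl.png",cv2.resize(a,(800,600),interpolation=cv2.INTER_CUBIC))
E
```

```text
(no output)
```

View pics/fl.png

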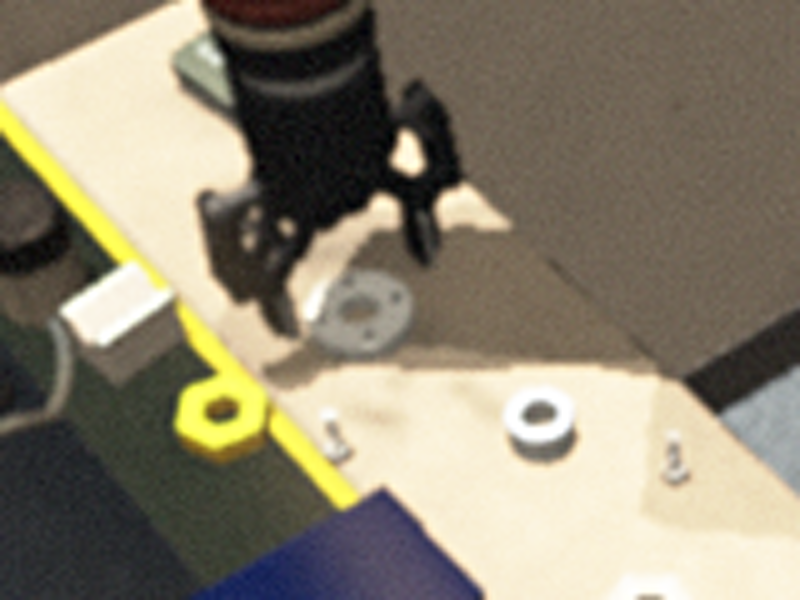

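>>> move_arm:
  moves:
    - [-0.4, 0, 0, 0, 0.9]
    - [0, 0, 0.4, 0, 0.9]
    - [0, 0, 0.4, 0, 0.9]
    - [0, 0, 0.3, 0, 0.9]
    - [0, 0, 0, 0, 0.9]

```text
clock: 14.08
tcp_pos: [453.4, -318.1, 2.1]
tcp_rot: [-180.0, -0.0, 90.0]
wrist_force: [0.3, 0.4, 0.3]
gripper_width: 0.903
finger_force: 0.0
```

>>> move_arm:
  moves:
    - [0, 0, 0.2, 0, 0.85]
    - [0, 0, 0.2, 0, 0.85]
    - [0, 0, 0, 0, 0.85]
    - [0, 0, 0, 0, 0.85]

```text
clock: 14.42
tcp_pos: [453.7, -318.3, -1.3]
tcp_rot: [-180.0, -0.0, 90.0]
wrist_force: [-0.1, -1.4, -0.0]
gripper_width: 0.853
finger_force: 0.0
```

>>> move_arm:
  moves:
    - [0, 0, 0.2, 0, 0.85]
    - [0, 0, 0.2, 0, 0.85]
    - [0, 0, 0, 0, 0.85]
    - [0, 0, 0, 0, 0.85]

```text
clock: 14.75
tcp_pos: [453.7, -318.3, -5.3]
tcp_rot: [-180.0, -0.0, 90.0]
wrist_force: [0.2, 0.9, -0.5]
gripper_width: 0.852
finger_force: 0.0
```

>>> move_arm:
  moves:
    - [0, 0, 0, 0, 0.6]
    - [0, 0, 0, 0, 0.6]
    - [0, 0, 0, 0, 0.6]
    - [0, 0, 0, 0, 0.6]
    - [0, 0, 0, 0, 0.6]
    - [0, 0, 0, 0, 0.6]
    - [0, 0, 0, 0, 0.6]
  squeeze: 60

```text
clock: 15.33
tcp_pos: [454.1, -318.6, -4.3]
tcp_rot: [180.0, 0.0, 90.0]
wrist_force: [0.0, 1.6, 10.4]
gripper_width: 0.676
finger_force: 66.6
```

>>> move_arm:
  moves:
    - [0, 0, -0.5, 0, 0.6]
    - [0, 0, -1, 0, 0.6]
    - [0, 0, -2, 0, 0.6]
    - [0, 0, -3, 0, 0.6]
    - [1, 0, -3, 0, 0.6]
    - [2, 0.1, -2, 0, 0.6]
    - [3, 0.1, -1, 0, 0.6]
    - [3, 0.2, 0, 0, 0.6]
    - [3, 0.2, 0, 0, 0.6]
    - [3, 0.2, 0, 0, 0.6]
    - [3, 0.2, 0, 0, 0.6]
    - [3, 0.2, 0, 0, 0.6]
    - [3, 0.2, 0, 0, 0.6]
    - [3, 0.2, 0, 0, 0.6]
    - [3, 0.2, 0, 0, 0.6]
    - [3, 0.2, 0, 0, 0.6]
    - [3, 0.2, 0, 0, 0.6]
    - [3, 0.2, 0, 0, 0.6]
    - [3, 0.2, 0, 0, 0.6]
    - [3, 0.2, 0, 0, 0.6]

```text
clock: 17.0
tcp_pos: [481.9, 133.1, 120.6]
tcp_rot: [180.0, -0.0, 90.0]
wrist_force: [1.4, 0.0, -1.4]
gripper_width: 0.672
finger_force: 64.3
```

```bash
python3 -c "
from go import *
to((481.3,243.5,121,90),(481.3,243.5,7,90))"
```

```text
t 17.0 tcp [481.9 133.1 120.6] rot [180.  -0.  90.] F [ 1.4  0.  -1.4] w 0.67
shift(cm) x 11.04 y -0.07 z -0.04 spin -0.0
shift(cm) x 0.00 y 0.00 z 11.40 spin 0.0
```

>>> move_arm:
  moves:
    - [2, 0, 0, 0, 0.6]
    - [2, 0, 0, 0, 0.6]
    - [2, 0, 0.5, 0, 0.6]
    - [2, 0, 1, 0, 0.6]
    - [1.5, 0, 1.5, 0, 0.6]
    - [1, 0, 1.5, 0, 0.6]
    - [0.6, 0, 0, 0, 0.6]
    - [0, 0, 0, 0, 0.6]
    - [0, 0, 0, 0, 0.6]

```text
clock: 17.75
tcp_pos: [482.5, 242.5, 75.7]
tcp_rot: [180.0, 0.0, 90.0]
wrist_force: [0.4, 0.1, -1.0]
gripper_width: 0.672
finger_force: 64.4
```

```bash
python3 - <<'E'
from go import *
to((481.3,243.5,75,90))
f=bot.grab_frame("side"); a=f["image"][200:320,270:430]
for n in ("flange","pin_seat"):
    for d in bot.pinpoint(n,f)[:2]: print(n,d["confidence"],cam2w(d["location"],f))
cv2.imwrite("pics/hov.png",cv2.resize(a,(800,600),interpolation=cv2.INTER_CUBIC))
print(w2px([481.3,243.5,68],f)-[270,200])
E
```

```text
t 17.8 tcp [482.5 242.5  75.7] rot [180.   0.  90.] F [ 0.4  0.1 -1. ] w 0.67
shift(cm) x 0.10 y -0.12 z 0.07 spin -0.0
flange 0.66 [500.45996746 353.58788646 264.60471041]
flange 0.63 [482.20920478 240.01946191  78.62510775]
pin_seat 0.59 [480.54939676 242.90222192  12.80091211]
[76.51889141 64.93393713]
```

View pics/hov.png

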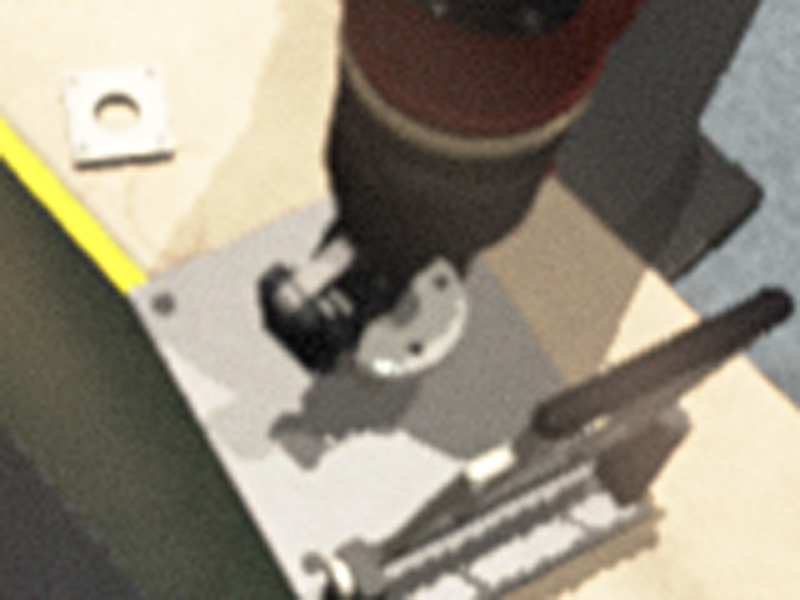

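>>> move_arm:
  moves:
    - [0.18, -0.13, 0, 0, 0.6]
    - [0, 0, 0.4, 0, 0.6]
    - [0, 0, 0.4, 0, 0.6]
    - [0, 0, 0.4, 0, 0.6]
    - [0, 0, 0.4, 0, 0.6]
    - [0, 0, 0.4, 0, 0.6]
    - [0, 0, 0, 0, 0.6]

```text
clock: 18.48
tcp_pos: [480.2, 244.1, 53.7]
tcp_rot: [-179.9, 0.0, 90.0]
wrist_force: [-0.1, -0.3, -0.7]
gripper_width: 0.667
finger_force: 64.4
```

>>> move_arm:
  moves:
    - [0, 0, 0.6, 0, 0.6]
    - [0, 0, 0.7, 0, 0.6]
    - [0, 0, 0.7, 0, 0.6]
    - [0, 0, 0.7, 0, 0.6]
    - [0, 0, 0.7, 0, 0.6]
    - [0, 0, 0.6, 0, 0.6]
    - [0, 0, 0.3, 0, 0.6]
    - [0, 0, 0.2, 0, 0.6]
    - [0, 0, 0, 0, 0.6]

```text
clock: 19.23
tcp_pos: [480.7, 244.3, 9.4]
tcp_rot: [-180.0, 0.0, 90.0]
wrist_force: [0.3, -0.6, -1.4]
gripper_width: 0.675
finger_force: 64.4
```

>>> move_arm:
  moves:
    - [0, 0, 0.15, 0, 0.6]
    - [0, 0, 0.15, 0, 0.6]
    - [0, 0, 0, 0, 0.6]
    - [0, 0, 0, 0, 0.6]

```text
clock: 19.57
tcp_pos: [480.9, 244.4, 6.9]
tcp_rot: [180.0, -0.0, 90.0]
wrist_force: [0.4, 0.0, -1.4]
gripper_width: 0.673
finger_force: 64.4
```

>>> move_arm:
  moves:
    - [0, 0, 0.1, 0, 0.6]
    - [0, 0, 0, 0, 0.75]
    - [0, 0, 0, 0, 0.8]
    - [0, 0, 0, 0, 0.8]
    - [0, 0, -1, 0, 0.8]
    - [0, 0, -2, 0, 0.8]
    - [0, 0, -3, 0, 0.8]
    - [0, 0, -3, 0, 0.8]
    - [0, 0, -2, 0, 0.8]
    - [-2, 0, 0, 5, 0.8]
    - [-3, 0, 0, 5, 0.8]
    - [-3, 0, 0, 0, 0.8]
    - [-3, 0, 0, 0, 0.8]
    - [-3, 0, 0, 0, 0.8]
    - [-3, 0, 0, 0, 0.8]
    - [-3, 0, 0, 0, 0.8]
    - [-3, 0, 0, 0, 0.8]
    - [-3, 0, 0, 0, 0.8]
    - [-2, 0, 0, 0, 0.8]
    - [0, 0, 0, 0, 0.8]

```text
clock: 21.23
tcp_pos: [437.9, -35.0, 116.7]
tcp_rot: [179.9, 0.1, 79.8]
wrist_force: [0.8, 0.1, 0.4]
gripper_width: 0.8
finger_force: 0.0
```

```bash
python3 - <<'E'
from meas import *
from go import to
to((458,-51,100,80),(458,-51,10,80))
f=bot.grab_frame("side")
for n in ("flange","pin_seat"):
    for d in bot.pinpoint(n,f)[:2]: print(n,d["confidence"],cam2w(d["location"],f).round(1))
a=f["image"][200:320,290:410]
t=bot.grab_frame("top"); b=t["image"][155:255,150:250]
cv2.imwrite("pics/p1.png",np.hstack([cv2.resize(x,(400,400),interpolation=cv2.INTER_CUBIC) for x in(a,b)]))
E
```

```text
t 21.2 tcp [437.9 -35.  116.7] rot [1.799e+02 1.000e-01 7.980e+01] F [0.8 0.1 0.4] w 0.80
shift(cm) x -1.22 y 2.26 z 1.67 spin -0.2
shift(cm) x 0.00 y 0.00 z 9.00 spin 0.0
flange 0.93 [482.  241.7   7.1]
flange 0.47 [454.2 -51.8   2. ]
pin_seat 0.9 [482.5 239.8  14. ]
```

View pics/p1.png

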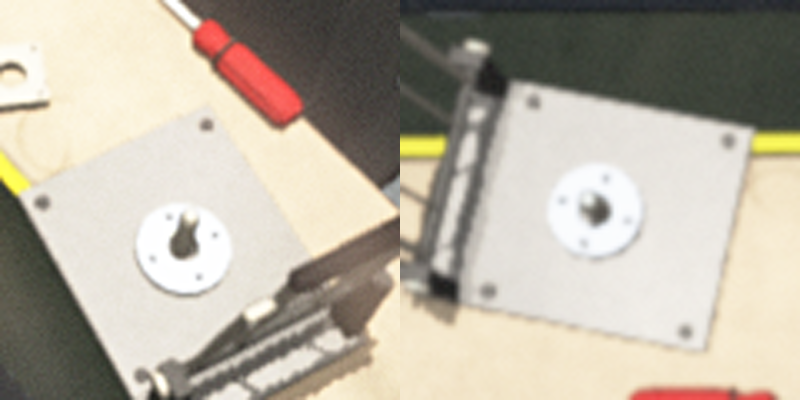

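>>> move_arm:
  moves:
    - [-1.2, 1.15, 0, -0.2, 0.75]
    - [0, 1.1, 1, 0, 0.75]
    - [0, 0, 2, 0, 0.75]
    - [0, 0, 2, 0, 0.75]
    - [0, 0, 2.5, 0, 0.75]
    - [0, 0, 2, 0, 0.75]
    - [0, 0, 1.5, 0, 0.75]
    - [0, 0, 0.5, 0, 0.75]
    - [0, 0, 0, 0, 0.75]

```text
clock: 22.18
tcp_pos: [457.4, -46.6, -0.1]
tcp_rot: [-179.9, -0.0, 80.2]
wrist_force: [0.1, -0.8, 0.4]
gripper_width: 0.747
finger_force: 0.0
```

```bash
python3 -c "
from go import *
to((458,-51,1,80))"
```

```text
t 22.2 tcp [ 4.574e+02 -4.660e+01 -1.000e-01] rot [-179.9   -0.    80.2] F [ 0.1 -0.8  0.4] w 0.75
shift(cm) x -0.43 y 0.13 z -0.11 spin 0.2
```

>>> move_arm:
  moves:
    - [-0.4, 0.1, -0.1, 0, 0.75]
    - [0, 0, 0, 0, 0.4]
    - [0, 0, 0, 0, 0.4]
    - [0, 0, 0, 0, 0.4]
    - [0, 0, 0, 0, 0.4]
    - [0, 0, 0, 0, 0.4]
    - [0, 0, 0, 0, 0.4]
    - [0, 0, 0, 0, 0.4]

```text
clock: 22.85
tcp_pos: [459.2, -52.0, 3.2]
tcp_rot: [179.9, 0.0, 80.2]
wrist_force: [-3.1, 0.9, 11.3]
gripper_width: 0.495
finger_force: 59.8
```

>>> move_arm:
  moves:
    - [0, 0, -0.3, 0, 0.4]
    - [0, 0, -1, 0, 0.4]
    - [0, 0, -2, 0, 0.4]
    - [0, 0, -3, 0, 0.4]
    - [0, 0, -3, 0, 0.4]
    - [1, -0.1, -1, 0, 0.4]
    - [2, -0.2, 0, 0, 0.4]
    - [3, -0.3, 0, 0, 0.4]
    - [3, -0.3, 0, 0, 0.4]
    - [3, -0.3, 0, 0, 0.4]
    - [3, -0.3, 0, 0, 0.4]
    - [3, -0.3, 0, 0, 0.4]
    - [3, -0.3, 0, 0, 0.4]
    - [3, -0.3, 0, 0, 0.4]
    - [2.5, -0.3, 0, 0, 0.4]
    - [1.5, -0.3, 0, 0, 0.4]
    - [0.8, -0.2, 0, 0, 0.4]
    - [0.4, 0, 0, 0, 0.4]
    - [0, 0, 0, 0, 0.4]
    - [0, 0, 0, 0, 0.4]

```text
clock: 24.52
tcp_pos: [476.8, 240.6, 104.9]
tcp_rot: [180.0, 0.0, 80.1]
wrist_force: [-0.5, -0.2, -1.1]
gripper_width: 0.497
finger_force: 61.6
```

```bash
python3 - <<'E'
from go import *
to((481,243.5,80,80))
for n in ("side","top"):
  f=bot.grab_frame(n)
  for t in ("hex_spacer","flange","pin_seat"):
    for d in bot.pinpoint(t,f)[:2]: print(n,t,round(d["confidence"],2),cam2w(d["location"],f).round(1))
E
```

```text
t 24.5 tcp [476.8 240.6 104.9] rot [180.    0.   80.1] F [-0.5 -0.2 -1.1] w 0.50
shift(cm) x 0.35 y 0.36 z 2.49 spin 0.1
side hex_spacer 0.5 [ 549.1 -303.     0.7]
side hex_spacer 0.48 [475.4 240.6 102.9]
side flange 0.65 [482.3 242.7  11.5]
top hex_spacer 0.64 [ 5.522e+02 -2.987e+02 -3.000e-01]
top flange 0.54 [481.3 249.2  10.2]
top pin_seat 0.85 [483.  246.4  11.6]
top pin_seat 0.62 [480.5  71.3   2.3]
```

>>> move_arm:
  moves:
    - [0.35, 0.35, 0.5, 0, 0.4]
    - [0, 0, 1, 0, 0.4]
    - [0, 0, 1, 0, 0.4]
    - [0, 0, 0.6, 0, 0.4]
    - [0, 0, 0.5, 0, 0.4]
    - [0, 0, 0.5, 0, 0.4]
    - [0, 0, 0.4, 0, 0.4]
    - [0, 0, 0.4, 0, 0.4]
    - [0, 0, 0, 0, 0.4]

```text
clock: 25.67
tcp_pos: [480.5, 244.1, 55.1]
tcp_rot: [-180.0, 0.0, 80.2]
wrist_force: [-0.3, -1.0, -1.4]
gripper_width: 0.493
finger_force: 61.6
```

>>> move_arm:
  moves:
    - [0, 0, 0.5, 0, 0.4]
    - [0, 0, 0.6, 0, 0.4]
    - [0, 0, 0.6, 0, 0.4]
    - [0, 0, 0.5, 0, 0.4]
    - [0, 0, 0.3, 0, 0.4]
    - [0, 0, 0.2, 0, 0.4]
    - [0, 0, 0, 0, 0.4]

```text
clock: 26.25
tcp_pos: [480.6, 244.1, 28.3]
tcp_rot: [-180.0, 0.0, 80.2]
wrist_force: [-0.4, -0.1, -1.6]
gripper_width: 0.492
finger_force: 61.6
```

>>> move_arm:
  moves:
    - [0, 0, 0.15, 0, 0.4]
    - [0, 0, 0.15, 0, 0.4]
    - [0, 0, 0.1, 0, 0.4]
    - [0, 0, 0, 0, 0.4]

```text
clock: 26.58
tcp_pos: [481.1, 244.3, 25.3]
tcp_rot: [180.0, -0.0, 80.2]
wrist_force: [-2.1, -0.1, 3.6]
gripper_width: 0.492
finger_force: 62.1
```

>>> move_arm:
  moves:
    - [0, 0, 0, 0, 0.6]
    - [0, 0, 0, 0, 0.7]
    - [0, 0, 0, 0, 0.7]
    - [0, 0, -1, 0, 0.7]
    - [0, 0, -2, 0, 0.7]
    - [0, 0, -3, 0, 0.7]
    - [0, 0, -3, 0, 0.7]
    - [-2, 0, 0, 0, 0.75]
    - [-3, 0, 0, 0, 0.8]
    - [-3, 0, 0, 0, 0.8]
    - [-3, 0, 0, 0, 0.8]
    - [-3, 0, 0, 0, 0.8]
    - [-2, 0, 0, 0, 0.8]
    - [0, 0, 0, 7, 0.8]
    - [0, 0, 0, 7, 0.8]
    - [0, 0, 0, 7, 0.8]
    - [0, 0, 0, 1.2, 0.8]
    - [0, 0, 0, 0, 0.8]

```text
clock: 28.08
tcp_pos: [453.7, 86.6, 115.4]
tcp_rot: [180.0, -0.0, 58.1]
wrist_force: [-0.5, 0.4, -0.3]
gripper_width: 0.799
finger_force: 0.0
```

```bash
python3 - <<'E'
from meas import *
from go import to
to((485,74,100,58),(485,74,6,58))
f=bot.grab_frame("side")
for n in ("hex_spacer","pin_seat"):
    for d in bot.pinpoint(n,f)[:2]: print(n,d["confidence"],cam2w(d["location"],f).round(1))
a=f["image"][170:290,270:390]
t=bot.grab_frame("top"); b=t["image"][155:255,150:250]
cv2.imwrite("pics/p2.png",np.hstack([cv2.resize(x,(400,400),interpolation=cv2.INTER_CUBIC) for x in(a,b)]))
E
```

```text
t 28.1 tcp [453.7  86.6 115.4] rot [180.   -0.   58.1] F [-0.5  0.4 -0.3] w 0.80
shift(cm) x 0.59 y 3.32 z 1.54 spin 0.1
shift(cm) x 0.00 y 0.00 z 9.40 spin 0.0
hex_spacer 0.61 [ 550.8 -300.6    3.8]
hex_spacer 0.52 [482.  239.6  24.7]
pin_seat 0.62 [480.  242.5  14.6]
```

View pics/p2.png

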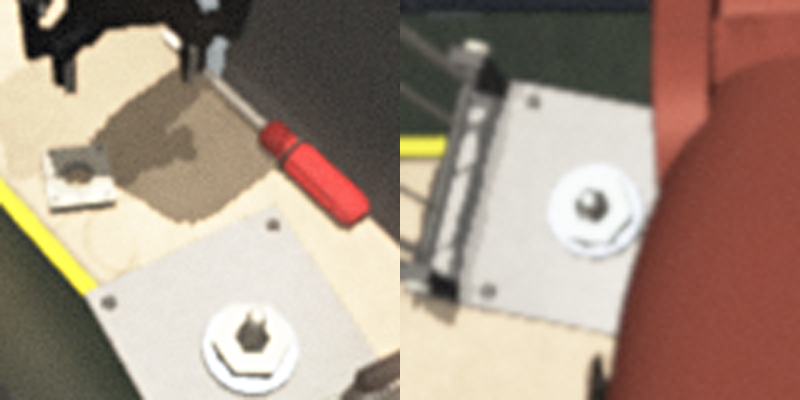

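>>> move_arm:
  moves:
    - [0.3, 1.6, 0, 0, 0.75]
    - [0.3, 1.7, 1, 0, 0.75]
    - [0, 0, 2, 0, 0.75]
    - [0, 0, 2, 0, 0.75]
    - [0, 0, 2.5, 0, 0.75]
    - [0, 0, 2, 0, 0.75]
    - [0, 0, 1, 0, 0.75]
    - [0, 0, 0.4, 0, 0.75]
    - [0, 0, 0, 0, 0.75]

```text
clock: 29.03
tcp_pos: [484.3, 74.2, 5.4]
tcp_rot: [-179.9, 0.0, 58.0]
wrist_force: [-0.5, -0.7, -0.3]
gripper_width: 0.748
finger_force: 0.0
```

```bash
python3 -c "
from go import *
to((485,74,5,58))"
```

```text
t 29.0 tcp [484.3  74.2   5.4] rot [-179.9    0.    58. ] F [-0.5 -0.7 -0.3] w 0.75
shift(cm) x 0.02 y 0.07 z 0.04 spin 0.0
```

>>> move_arm:
  moves:
    - [0, 0, 0, 0, 0.4]
    - [0, 0, 0, 0, 0.4]
    - [0, 0, 0, 0, 0.4]
    - [0, 0, 0, 0, 0.4]
    - [0, 0, 0, 0, 0.4]
    - [0, 0, 0, 0, 0.4]
    - [0, 0, 0, 0, 0.4]

```text
clock: 29.62
tcp_pos: [485.5, 74.3, 7.3]
tcp_rot: [179.9, -0.1, 58.0]
wrist_force: [-2.5, 0.2, 6.6]
gripper_width: 0.506
finger_force: 60.1
```

```bash
python3 -c "
from go import *
to((484.3,74.2,110,58),(481,243.5,110,58))"
```

```text
t 29.6 tcp [485.5  74.3   7.3] rot [ 1.799e+02 -1.000e-01  5.800e+01] F [-2.5  0.2  6.6] w 0.51
shift(cm) x -0.07 y -0.09 z -10.27 spin -0.0
shift(cm) x 14.18 y -9.25 z -0.00 spin 0.0
```

>>> move_arm:
  moves:
    - [0, 0, -0.5, 0, 0.4]
    - [0, 0, -2, 0, 0.4]
    - [0, 0, -3, 0, 0.4]
    - [0, 0, -3, 0, 0.4]
    - [0, 0, -2, 0, 0.4]
    - [1, -0.65, 0, 0, 0.4]
    - [2, -1.3, 0, 0, 0.4]
    - [2.5, -1.6, 0, 0, 0.4]
    - [2.5, -1.6, 0, 0, 0.4]
    - [2.5, -1.6, 0, 0, 0.4]
    - [2, -1.3, 0, 0, 0.4]
    - [1, -0.65, 0, 0, 0.4]
    - [0.5, -0.4, 0, 0, 0.4]
    - [0, 0, 0, 0, 0.4]
    - [0, 0, 0, 0, 0.4]

```text
clock: 30.87
tcp_pos: [481.6, 240.5, 110.6]
tcp_rot: [-180.0, 0.0, 58.0]
wrist_force: [-0.7, -0.7, 0.4]
gripper_width: 0.513
finger_force: 61.4
```

```bash
python3 - <<'E'
from go import *
to((481,243.5,90,58))
f=bot.grab_frame("side")
for t in ("square_spacer","hex_spacer","flange","pin_seat"):
    for d in bot.pinpoint(t,f)[:2]: print(t,round(d["confidence"],2),cam2w(d["location"],f).round(1))
E
```

```text
t 30.9 tcp [481.6 240.5 110.6] rot [-180.    0.   58.] F [-0.7 -0.7  0.4] w 0.51
shift(cm) x 0.22 y -0.20 z 2.06 spin -0.0
square_spacer 0.96 [481.3 240.1 105.4]
hex_spacer 0.72 [482.3 244.5  23.9]
hex_spacer 0.61 [ 553.2 -302.7    1.7]
flange 0.66 [481.  244.1  10.8]
pin_seat 0.77 [478.9 241.4  11.9]
```

>>> move_arm:
  moves:
    - [0.25, -0.2, 0, 0, 0.4]
    - [0, 0, 1, 0, 0.4]
    - [0, 0, 1, 0, 0.4]
    - [0, 0, 1, 0, 0.4]
    - [0, 0, 0.5, 0, 0.4]
    - [0, 0, 0.5, 0, 0.4]
    - [0, 0, 0.4, 0, 0.4]
    - [0, 0, 0.4, 0, 0.4]
    - [0, 0, 0.4, 0, 0.4]
    - [0, 0, 0, 0, 0.4]

```text
clock: 31.95
tcp_pos: [481.1, 244.2, 58.1]
tcp_rot: [-180.0, 0.0, 58.0]
wrist_force: [-0.4, 0.1, -1.0]
gripper_width: 0.509
finger_force: 61.4
```

>>> move_arm:
  moves:
    - [0, 0, 0.4, 0, 0.4]
    - [0, 0, 0.4, 0, 0.4]
    - [0, 0, 0.3, 0, 0.4]
    - [0, 0, 0.2, 0, 0.4]
    - [0, 0, 0.1, 0, 0.4]
    - [0, 0, 0, 0, 0.4]

```text
clock: 32.45
tcp_pos: [481.3, 244.2, 44.6]
tcp_rot: [-180.0, 0.0, 58.0]
wrist_force: [-0.4, -0.4, -2.2]
gripper_width: 0.513
finger_force: 61.4
```

>>> move_arm:
  moves:
    - [0, 0, 0.1, 0, 0.4]
    - [0, 0, 0.1, 0, 0.4]
    - [0, 0, 0.1, 0, 0.4]
    - [0, 0, 0, 0, 0.4]
    - [0, 0, 0, 0, 0.4]

```text
clock: 32.87
tcp_pos: [481.7, 244.4, 43.2]
tcp_rot: [180.0, -0.0, 58.0]
wrist_force: [-5.3, -2.5, 16.6]
gripper_width: 0.511
finger_force: 63.4
```

>>> move_arm:
  moves:
    - [0, 0, 0, 0, 0.55]
    - [0, 0, 0, 0, 0.7]
    - [0, 0, 0, 0, 0.7]
    - [0, 0, -1, 0, 0.7]
    - [0, 0, -2, 0, 0.7]
    - [0, 0, -3, 0, 0.7]
    - [0, 0, -2, 0, 0.7]
    - [0, 0, 0, -7, 0.7]
    - [0, 0, 0, -7, 0.7]
    - [0, 0, 0, -7, 0.7]
    - [0, 0, 0, -7, 0.7]
    - [0, 0, 0, -4, 0.7]
    - [-2, -0.3, 0, 0, 0.7]
    - [-3, -0.5, 0, 0, 0.7]
    - [-3, -0.5, 0, 0, 0.7]
    - [-3, -0.5, 0, 0, 0.7]
    - [-3, -0.5, 0, 0, 0.7]
    - [-3, -0.5, 0, 0, 0.7]
    - [-3, -0.5, 0, 0, 0.7]
    - [-3, -0.5, 0, 0, 0.7]

```text
clock: 34.53
tcp_pos: [443.0, 13.0, 122.5]
tcp_rot: [180.0, 0.0, 90.0]
wrist_force: [0.5, 0.3, 1.0]
gripper_width: 0.698
finger_force: 0.0
```

>>> move_arm:
  moves:
    - [-3, -0.5, 0, 0, 0.7]
    - [-3, -0.5, 0, 0, 0.7]
    - [-3, -0.4, 0, 0, 0.7]
    - [-3, -0.3, 0, 0, 0.7]
    - [-3, -0.3, 0, 0, 0.7]
    - [-3, 0, 0, 0, 0.7]
    - [-1.5, 0, 0, 0, 0.7]
    - [0, 0, 0, 0, 0.7]
    - [0, 0, 0, 0, 0.7]

```text
clock: 35.28
tcp_pos: [423.1, -181.1, 122.2]
tcp_rot: [180.0, -0.0, 89.9]
wrist_force: [0.6, 0.6, 0.2]
gripper_width: 0.698
finger_force: 0.0
```

```bash
python3 - <<'E'
from meas import *
from go import to
to((426.5,-184,100,90),(426.5,-184,7,90))
f=bot.grab_frame("side")
for n in ("square_spacer","hex_spacer","sleeve","pin_seat"):
    for d in bot.pinpoint(n,f)[:2]: print(n,d["confidence"],cam2w(d["location"],f).round(1))
a=f["image"][200:320,290:410]
t=bot.grab_frame("top"); b=t["image"][155:255,150:250]
cv2.imwrite("pics/p3.png",np.hstack([cv2.resize(x,(400,400),interpolation=cv2.INTER_CUBIC) for x in(a,b)]))
E
```

```text
t 35.3 tcp [ 423.1 -181.1  122.2] rot [180.   -0.   89.9] F [0.6 0.6 0.2] w 0.70
shift(cm) x -0.28 y 0.34 z 2.22 spin -0.1
shift(cm) x 0.00 y 0.00 z 9.30 spin 0.0
square_spacer 0.73 [479.1 245.4  37.2]
hex_spacer 0.79 [ 551.6 -300.8    1.6]
hex_spacer 0.39 [481.  244.2  23. ]
sleeve 0.71 [ 424.6 -185.1    6.8]
pin_seat 0.91 [478.4 242.7  13. ]
```

View pics/p3.png

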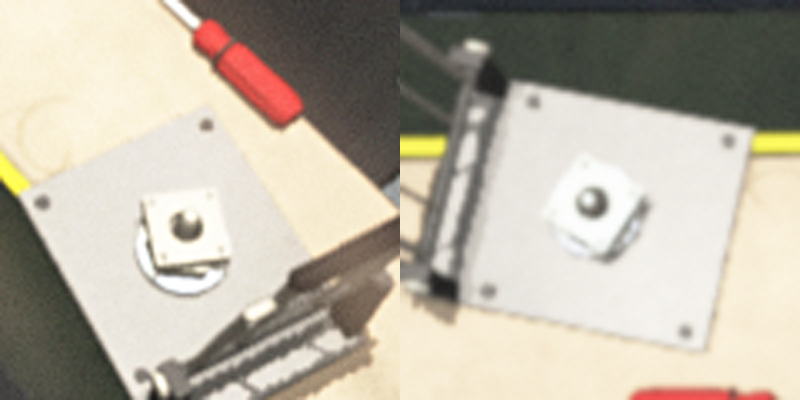

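>>> move_arm:
  moves:
    - [-0.35, 0.35, 1.2, 0, 0.7]
    - [0, 0, 2, 0, 0.7]
    - [0, 0, 2, 0, 0.7]
    - [0, 0, 2.5, 0, 0.7]
    - [0, 0, 2, 0, 0.7]
    - [0, 0, 1.2, 0, 0.7]
    - [0, 0, 0.5, 0, 0.7]
    - [0, 0, 0, 0, 0.7]
    - [0, 0, 0, 0, 0.3]
    - [0, 0, 0, 0, 0.3]
    - [0, 0, 0, 0, 0.3]
    - [0, 0, 0, 0, 0.3]
    - [0, 0, 0, 0, 0.3]
    - [0, 0, 0, 0, 0.3]
    - [0, 0, 0, 0, 0.3]
    - [0, 0, 0, 0, 0.3]
  squeeze: 50

```text
clock: 36.92
tcp_pos: [427.3, -184.4, 9.1]
tcp_rot: [179.9, 0.0, 90.0]
wrist_force: [-1.3, 1.8, 6.7]
gripper_width: 0.4
finger_force: 49.0
```

```bash
python3 -c "
from go import *
to((426.5,-184,120,90),(481,243.5,120,90))"
```

```text
t 36.9 tcp [ 427.3 -184.4    9.1] rot [179.9   0.   90. ] F [-1.3  1.8  6.7] w 0.40
shift(cm) x 0.04 y -0.08 z -11.09 spin -0.0
shift(cm) x 42.75 y 5.45 z -0.00 spin 0.0
```

>>> move_arm:
  moves:
    - [0, 0, -0.5, 0, 0.3]
    - [0, 0, -2, 0, 0.3]
    - [0, 0, -3, 0, 0.3]
    - [0, 0, -3, 0, 0.3]
    - [0, 0, -2.5, 0, 0.3]
    - [1, 0.1, 0, 0, 0.3]
    - [2, 0.2, 0, 0, 0.3]
    - [3, 0.4, 0, 0, 0.3]
    - [3, 0.4, 0, 0, 0.3]
    - [3, 0.4, 0, 0, 0.3]
    - [3, 0.4, 0, 0, 0.3]
    - [3, 0.4, 0, 0, 0.3]
    - [3, 0.4, 0, 0, 0.3]
    - [3, 0.4, 0, 0, 0.3]
    - [3, 0.4, 0, 0, 0.3]
    - [3, 0.4, 0, 0, 0.3]
    - [3, 0.4, 0, 0, 0.3]
    - [3, 0.4, 0, 0, 0.3]
    - [3, 0.4, 0, 0, 0.3]
    - [2, 0.3, 0, 0, 0.3]

```text
clock: 38.58
tcp_pos: [480.9, 228.6, 118.2]
tcp_rot: [180.0, -0.0, 90.0]
wrist_force: [-0.0, 0.3, -0.4]
gripper_width: 0.4
finger_force: 50.0
```

>>> move_arm:
  moves:
    - [1.5, 0, 0, 0, 0.3]
    - [1, 0, 0, 0, 0.3]
    - [0.5, 0, 0, 0, 0.3]
    - [0, 0, 0, 0, 0.3]
    - [0, 0, 0, 0, 0.3]

```text
clock: 39.0
tcp_pos: [480.8, 255.3, 117.8]
tcp_rot: [-180.0, 0.0, 90.0]
wrist_force: [-0.3, 0.8, -1.1]
gripper_width: 0.398
finger_force: 50.0
```

```bash
python3 - <<'E'
from go import *
to((481.3,243.7,90,90))
f=bot.grab_frame("side")
for t in ("sleeve","square_spacer","hex_spacer","flange","pin_seat"):
    for d in bot.pinpoint(t,f)[:2]: print(t,round(d["confidence"],2),cam2w(d["location"],f).round(1))
E
```

```text
t 39.0 tcp [480.8 255.3 117.8] rot [-180.    0.   90.] F [-0.3  0.8 -1.1] w 0.40
shift(cm) x -1.16 y 0.05 z 2.78 spin -0.0
sleeve 0.48 [475.9 252.9 114.7]
square_spacer 0.6 [480.  245.4  36.3]
hex_spacer 0.55 [ 550.3 -302.6    2.9]
hex_spacer 0.39 [480.6 244.2  24.1]
flange 0.73 [479.8 242.1  11.7]
pin_seat 0.78 [480.1 242.8  12.3]
```

>>> move_arm:
  moves:
    - [-1.1, 0.05, 0, 0, 0.3]
    - [0, 0, 1, 0, 0.3]
    - [0, 0, 1, 0, 0.3]
    - [0, 0, 0.8, 0, 0.3]
    - [0, 0, 0.5, 0, 0.3]
    - [0, 0, 0.5, 0, 0.3]
    - [0, 0, 0.4, 0, 0.3]
    - [0, 0, 0.4, 0, 0.3]
    - [0, 0, 0.3, 0, 0.3]
    - [0, 0, 0.2, 0, 0.3]
    - [0, 0, 0, 0, 0.3]

```text
clock: 40.22
tcp_pos: [481.3, 244.8, 66.5]
tcp_rot: [-180.0, 0.0, 90.0]
wrist_force: [0.7, 1.3, -0.5]
gripper_width: 0.396
finger_force: 50.0
```

>>> move_arm:
  moves:
    - [0, 0, 0.3, 0, 0.3]
    - [0, 0, 0.2, 0, 0.3]
    - [0, 0, 0.1, 0, 0.3]
    - [0, 0, 0.1, 0, 0.3]
    - [0, 0, 0, 0, 0.3]
    - [0, 0, 0, 0, 0.3]

```text
clock: 40.72
tcp_pos: [481.5, 244.8, 59.8]
tcp_rot: [180.0, -0.0, 90.0]
wrist_force: [1.2, -0.1, -0.4]
gripper_width: 0.399
finger_force: 50.0
```

>>> move_arm:
  moves:
    - [0, 0, 0.1, 0, 0.3]
    - [0, 0, 0, 0, 0.3]
    - [0, 0, 0, 0, 0.3]

```text
clock: 40.97
tcp_pos: [481.7, 244.9, 59.2]
tcp_rot: [180.0, -0.0, 90.0]
wrist_force: [-0.7, -0.4, 3.5]
gripper_width: 0.397
finger_force: 50.3
```

>>> move_arm:
  moves:
    - [0, 0, 0, 0, 0.5]
    - [0, 0, 0, 0, 0.6]
    - [0, 0, 0, 0, 0.6]
    - [0, 0, -1, 0, 0.6]
    - [0, 0, -2, 0, 0.6]
    - [0, 0, -3, 0, 0.6]
    - [-1, 0, -3, 0, 0.6]
    - [-2, 0, -3, -7, 0.6]
    - [-2, 0, -3, -7, 0.6]
    - [0, 0, -3, -7, 0.5]
    - [0, 0, -3, -7, 0.45]
    - [0, 0, -2.5, -7, 0.45]
    - [0, 0, -1, -7, 0.45]
    - [0, 0, 0, -7, 0.45]
    - [0, 0, 0, -7, 0.45]
    - [0, 0, 0, -7, 0.45]
    - [0, 0, 0, -7, 0.45]
    - [0, 0, 0, -7, 0.45]
    - [0, 0, 0, -0.4, 0.45]
    - [0, 0, 0, 0, 0.45]

```text
clock: 42.63
tcp_pos: [483.8, 194.9, 304.4]
tcp_rot: [180.0, 0.0, 167.2]
wrist_force: [0.3, 0.2, 0.4]
gripper_width: 0.449
finger_force: 0.0
```

```bash
python3 - <<'E'
from go import *
to((504.9,351.2,303,167.4),(504.9,351.2,250,167.4))
f=bot.grab_frame("side")
for t in ("sleeve","square_spacer","hex_spacer","flange","pin_seat","guard_handle"):
    for d in bot.pinpoint(t,f)[:1]: print(t,round(d["confidence"],2),cam2w(d["location"],f).round(1))
a=f["image"][200:320,290:410]
t=bot.grab_frame("top"); b=t["image"][155:255,150:250]
cv2.imwrite("pics/p4.png",np.hstack([cv2.resize(x,(400,400),interpolation=cv2.INTER_CUBIC) for x in(a,b)]))
E
```

```text
t 42.6 tcp [483.8 194.9 304.4] rot [180.    0.  167.2] F [0.3 0.2 0.4] w 0.45
shift(cm) x 1.41 y 15.71 z 0.14 spin -0.2
shift(cm) x 0.00 y 0.00 z 5.30 spin -0.0
sleeve 0.72 [477.5 243.   57.1]
square_spacer 0.56 [479.3 243.7  38.1]
hex_spacer 0.6 [ 5.507e+02 -3.014e+02  5.000e-01]
flange 0.62 [482.5 241.3  11.9]
pin_seat 0.74 [481.2 242.5  11.5]
guard_handle 0.79 [504.6 353.5 265.4]
```

View pics/p4.png

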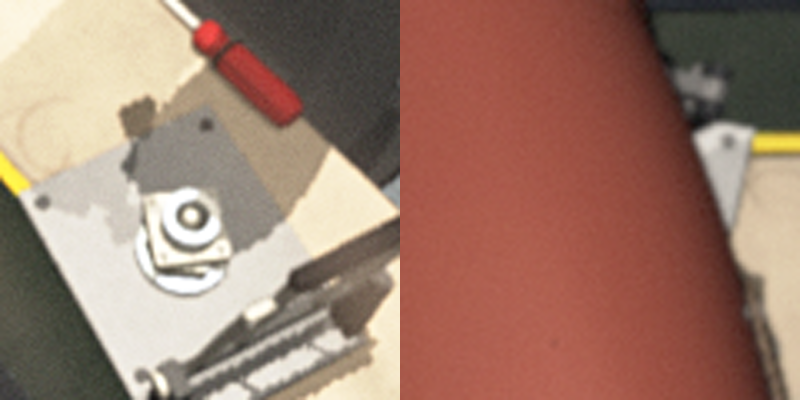

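>>> move_arm:
  moves:
    - [0.2, 1.5, 0, -0.2, 0.45]
    - [0.2, 2.5, 0, 0, 0.45]
    - [0.2, 3, 0, 0, 0.45]
    - [0.2, 3, 0, 0, 0.45]
    - [0.2, 2.5, 0, 0, 0.45]
    - [0.2, 2, 0, 0, 0.45]
    - [0.2, 1.2, 0, 0, 0.45]
    - [0, 0, 0, 0, 0.45]
    - [0, 0, 0, 0, 0.45]

```text
clock: 43.78
tcp_pos: [503.8, 351.2, 303.5]
tcp_rot: [-180.0, -0.0, 167.6]
wrist_force: [0.1, 0.3, -0.0]
gripper_width: 0.452
finger_force: 0.0
```

```bash
python3 -c "
from go import *
to((504.9,351.2,250,167.4))"
```

```text
t 43.8 tcp [503.8 351.2 303.5] rot [-180.    -0.   167.6] F [ 0.1  0.3 -0. ] w 0.45
shift(cm) x -0.11 y 0.02 z 5.35 spin 0.2
```

>>> move_arm:
  moves:
    - [-0.1, 0, 0.8, 0.2, 0.45]
    - [0, 0, 1, 0, 0.45]
    - [0, 0, 1, 0, 0.45]
    - [0, 0, 1, 0, 0.45]
    - [0, 0, 0.8, 0, 0.45]
    - [0, 0, 0.5, 0, 0.45]
    - [0, 0, 0.2, 0, 0.45]
    - [0, 0, 0, 0, 0]
    - [0, 0, 0, 0, 0]
    - [0, 0, 0, 0, 0]
    - [0, 0, 0, 0, 0]
    - [0, 0, 0, 0, 0]
    - [0, 0, 0, 0, 0]
    - [0, 0, 0, 0, 0]
  squeeze: 40

```text
clock: 44.95
tcp_pos: [505.2, 351.2, 251.2]
tcp_rot: [180.0, 0.0, 167.4]
wrist_force: [0.1, -1.3, 3.0]
gripper_width: 0.121
finger_force: 39.2
```

```bash
python3 - <<'E'
from go import *
to()
a=np.linspace(1.71,0,41); y=-18*np.cos(a); z=18*np.sin(a)
print(np.c_[np.diff(y),-np.diff(z)].round(2).tolist())
E
```

```text
t 45.0 tcp [505.2 351.2 251.2] rot [180.    0.  167.4] F [ 0.1 -1.3  3. ] w 0.12
[[-0.76, -0.09], [-0.77, -0.06], [-0.77, -0.02], [-0.77, 0.01], [-0.77, 0.04], [-0.77, 0.07], [-0.76, 0.11], [-0.76, 0.14], [-0.75, 0.17], [-0.74, 0.2], [-0.73, 0.23], [-0.72, 0.27], [-0.71, 0.3], [-0.7, 0.33], [-0.68, 0.36], [-0.67, 0.38], [-0.65, 0.41], [-0.63, 0.44], [-0.61, 0.47], [-0.59, 0.49], [-0.57, 0.52], [-0.55, 0.54], [-0.52, 0.56], [-0.5, 0.59], [-0.47, 0.61], [-0.45, 0.63], [-0.42, 0.64], [-0.39, 0.66], [-0.36, 0.68], [-0.33, 0.69], [-0.3, 0.71], [-0.27, 0.72], [-0.24, 0.73], [-0.21, 0.74], [-0.18, 0.75], [-0.15, 0.76], [-0.11, 0.76], [-0.08, 0.77], [-0.05, 0.77], [-0.02, 0.77]]
```

>>> move_arm:
  moves:
    - [0, -0.76, -0.09, 0, 0]
    - [0, -0.77, -0.06, 0, 0]
    - [0, -0.77, -0.02, 0, 0]
    - [0, -0.77, 0.01, 0, 0]
    - [0, -0.77, 0.04, 0, 0]
    - [0, -0.77, 0.07, 0, 0]
    - [0, -0.76, 0.11, 0, 0]
    - [0, -0.76, 0.14, 0, 0]
    - [0, -0.75, 0.17, 0, 0]
    - [0, -0.74, 0.2, 0, 0]
    - [0, -0.73, 0.23, 0, 0]
    - [0, -0.72, 0.27, 0, 0]
    - [0, -0.71, 0.3, 0, 0]
    - [0, -0.7, 0.33, 0, 0]
    - [0, -0.68, 0.36, 0, 0]

```text
clock: 46.2
tcp_pos: [481.2, 241.4, 230.1]
tcp_rot: [180.0, 0.1, 167.4]
wrist_force: [8.4, 5.6, -5.3]
gripper_width: 0.12
finger_force: 40.7
```

>>> move_arm:
  moves:
    - [0, -0.67, 0.38, 0, 0]
    - [0, -0.65, 0.41, 0, 0]
    - [0, -0.63, 0.44, 0, 0]
    - [0, -0.61, 0.47, 0, 0]
    - [0, -0.59, 0.49, 0, 0]
    - [0, -0.57, 0.52, 0, 0]
    - [0, -0.55, 0.54, 0, 0]
    - [0, -0.52, 0.56, 0, 0]
    - [0, -0.5, 0.59, 0, 0]
    - [0, -0.47, 0.61, 0, 0]
    - [0, -0.45, 0.63, 0, 0]
    - [0, -0.42, 0.64, 0, 0]

```text
clock: 47.2
tcp_pos: [466.6, 176.8, 167.1]
tcp_rot: [180.0, 0.1, 167.3]
wrist_force: [6.8, 2.0, 2.5]
gripper_width: 0.115
finger_force: 41.5
```

>>> move_arm:
  moves:
    - [0, -0.39, 0.66, 0, 0]
    - [0, -0.36, 0.68, 0, 0]
    - [0, -0.33, 0.69, 0, 0]
    - [0, -0.3, 0.71, 0, 0]
    - [0, -0.27, 0.72, 0, 0]
    - [0, -0.24, 0.73, 0, 0]
    - [0, -0.21, 0.74, 0, 0]
    - [0, -0.18, 0.75, 0, 0]
    - [0, -0.15, 0.76, 0, 0]
    - [0, -0.11, 0.76, 0, 0]
    - [0, 0, 0, 0, 0]

```text
clock: 48.12
tcp_pos: [461.0, 151.9, 94.3]
tcp_rot: [-180.0, 0.1, 167.3]
wrist_force: [7.2, -0.1, -2.3]
gripper_width: 0.118
finger_force: 42.4
```

>>> move_arm:
  moves:
    - [0, -0.08, 0.7, 0, 0]
    - [0, -0.05, 0.6, 0, 0]
    - [0, -0.02, 0.4, 0, 0]
    - [0, 0, 0.3, 0, 0]
    - [0, 0, 0, 0, 0]

```text
clock: 48.53
tcp_pos: [460.6, 150.4, 74.7]
tcp_rot: [-180.0, 0.1, 167.3]
wrist_force: [7.6, -1.9, -2.2]
gripper_width: 0.119
finger_force: 43.1
```

>>> move_arm:
  moves:
    - [0, 0, 0.2, 0, 0]
    - [0, 0, 0.2, 0, 0]
    - [0, 0, 0.2, 0, 0]
    - [0, 0, 0, 0, 0]

```text
clock: 48.87
tcp_pos: [460.7, 150.3, 69.7]
tcp_rot: [-179.9, 0.1, 167.3]
wrist_force: [3.6, -2.8, 9.8]
gripper_width: 0.121
finger_force: 44.7
```

>>> move_arm:
  moves:
    - [0, 0, 0.1, 0, 0]
    - [0, 0, 0.1, 0, 0]
    - [0, 0, 0.1, 0, 0]
    - [0, 0, 0, 0, 0]

```text
clock: 49.2
tcp_pos: [461.0, 150.4, 69.1]
tcp_rot: [-180.0, 0.2, 167.4]
wrist_force: [-8.1, -4.5, 48.1]
gripper_width: 0.123
finger_force: 48.5
```

>>> move_arm:
  moves:
    - [0, 0, -0.2, 0, 0]
    - [0, 0, 0, 0, 0.2]
    - [0, 0, 0, 0, 0.45]
    - [0, 0, 0, 0, 0.45]
    - [0, 0, 0, 0, 0.45]
    - [0, 0, -1, 0, 0.45]
    - [0, 0, -2, 0, 0.45]
    - [0, 0, -3, 0, 0.45]
    - [0, 0, -3, 0, 0.45]
    - [0, -3, -3, 0, 0.45]
    - [0, -3, -2, 0, 0.45]
    - [0, -3, 0, 0, 0.45]
    - [0, -3, 0, 0, 0.45]
    - [0, -3, 0, 0, 0.45]
    - [0, 0, 0, 0, 0.45]
    - [0, 0, 0, 0, 0.45]

```text
clock: 50.53
tcp_pos: [426.9, 4.4, 207.5]
tcp_rot: [180.0, -0.1, 167.2]
wrist_force: [-0.1, -0.4, 0.9]
gripper_width: 0.448
finger_force: 0.0
```

```bash
python3 - <<'E'
from ov import *
f=bot.grab_frame("side"); a=overlay(f,(481.3,243.5),-12.6,0,(290,195,410,335),4,"pics/x.png")
for t in ("sleeve","square_spacer","hex_spacer","flange","guard_handle","guard_hinge"):
    for d in bot.pinpoint(t,f)[:2]: print(t,round(d["confidence"],2),cam2w(d["location"],f).round(1))
b=cv2.resize(f["image"][230:310,310:390],(400,400),interpolation=cv2.INTER_CUBIC)
o=np.zeros((460,800,3),np.uint8); a=cv2.resize(a,(394,460)); o[:,:394]=a; o[:400,400:]=b
cv2.imwrite("pics/end.png",o)
E
```

```text
sleeve 0.56 [481.5 242.6  55.4]
square_spacer 0.8 [480.3 244.   36.9]
hex_spacer 0.64 [ 550.1 -300.3    1.5]
hex_spacer 0.6 [478.6 241.8  23.8]
flange 0.62 [481.4 242.1  10.2]
guard_handle 0.82 [457.8 151.3  83.2]
guard_hinge 0.62 [494.3 323.2  83.4]
```

View pics/end.png

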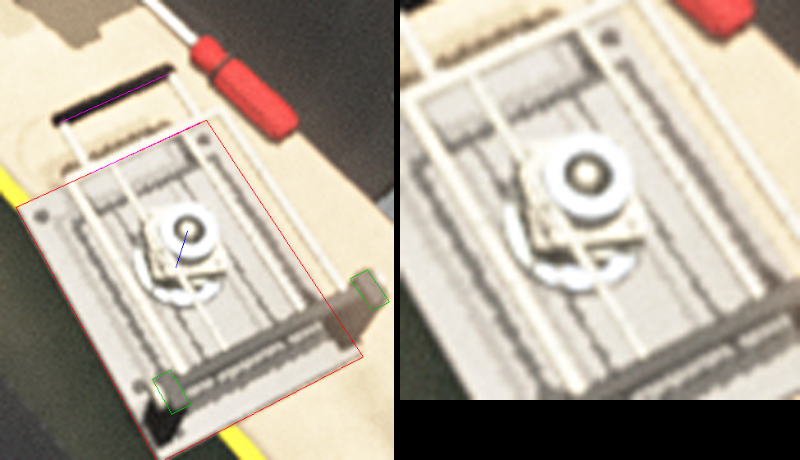

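The picture shows the guard level, with the handle on the zero-angle overlay at (115,95), at z of about 84. The whole stack stands in order on the pin around (185,240), and the gripper is clear. Handing in.

```bash
python3 -c "
from rig import bot
print(bot.job_done())"
```

```text
the job is handed in; nothing more can be done
None
```

The flange, hex spacer, square spacer and sleeve are stacked on the pin in that order, the guard is pressed down to its stop over them, and the job is handed in at about 50.6 s of the 138 s allowed; the result of the judging was not shown.

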